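# Bleed the shut-off air branch

### The arm

A 6-joint arm with a two-finger parallel gripper is mounted at the origin on the work surface. World frame = base frame: x ahead of the robot, y to its left, z up, the work surface at z = 0. Lengths are in mm, angles in rad, forces in N, time in s.
With the tool pointing down it reaches from about 275 to 1000 mm from the base axis. Payload 8.4 kg.
Tool frame: the origin (TCP) lies at the very end of the fingers, on their centre line; the grasp point (between the pads) lies 19 mm behind it; z points along the fingers, y is the direction in which the jaws open and shut (so a half turn about z gives the same grasp; the last joint's range is limited). The gripper opens to 85 mm and grips with 20 to 120 N. Pads are 22 mm wide; open, the fingers measure 114 mm over their backs; the gripper's body (76 mm by 85 mm) begins 54 mm behind the grasp point. The pads swing forward as they close: fully open they stand 13 mm farther back than shut.
Start: joints at [-0.002, 0.353, 1.633, -0, 1.155, -0.002], TCP at [625.002, -0, 231.281] pointing down, gripper open.
Joint ranges: [-2.63, 2.63], [-0.92, 2.1], [0.06, 2.66], [-1.3, 4.44], [0, 2.69], [-3.02, 3.02]. Speed limits (rad/s): [2.22, 2.22, 2.79, 3.14, 3.14, 3.14].

### API

Orientations are given as [roll, pitch, yaw] about the fixed x, y, z axes, in that order (R = Rz(yaw) Ry(pitch) Rx(roll)).
In Python, from rig import r, vision gives the robot as it stands.
- The arm moves only by the tool move_arm, never from a script. Its argument "series" is text: rows parted by semicolons, each of 7 numbers parted by spaces: the closure, from -1 (fully open) to 1 (shut), then the shift along the tool's x, y, z in units of 40 mm (1.0 is 40 mm), then the turn, a rotation vector about the tool's x, y, z in degrees. In form: grip tx ty tz ax ay az; .... A call has 1 to 20 rows; each row shifts and turns the pose as measured when the row begins, along the tool's axes as they then stand; what a row does not reach is not made up. A row lasts 1/8 s, in which the tool goes at most 62.5 mm and 10.7 degrees, less where a joint would pass 70% of its speed; a pose out of reach is approached as far as the arm can. A call is refused whole if a number of a shift passes 1 or a number of a turn 10.7, either way. A call with a gripper value outside its range is refused whole. The fingers move at their own pace and stop on an object; "grip_force" is the grip in N (left out, the last holds). Time passes only in rows, so rows that do not move let the fingers close. It gives the time, the measured TCP pose, the force and the opening at its end, in the units of the state.
- r.sense(): the state, without advancing time (a new reading comes with each control period).
- vision.grab_frame(name): name is "scene" or "side" or "wrist"; returns the picture (420x560x3 uint8, red, green, blue); there is no depth.
- vision.camera_params(name): a dict with "fx", "fy", "cx", "cy" (pixels), "k1" (the pictures are not rectified: a ray, as slopes to the right and down, at radius r is drawn at 1 + k1 r^2 times it, then the intrinsics apply), "position" and "rotation" of the camera in the world. Camera axes: x right, y up, looking along -z (the intrinsics and any distortion apply to the point x, -y, -z); pixel columns grow to the right and rows downward; lengths in mm; the calibration is good to about 2 mm. A picture is of the moment at which its call begins: read the wrist's pose just before it. camera_params takes no time and is no camera call; for the wrist camera it gives the pose at the moment of the call.
- r.sign_off(): hands the job in, once; it reports no verdict.
The state is a dict: "clock": time; "qpos": joint angles; "qvel": joint speeds; "joint_efforts": joint torques, N m; "eef_pos": TCP position; "tcp_rot": TCP orientation; "contact_force": force on the tool from outside, world axes, zero at the start; "wrist_torque": the same for the moment, N m; "opening": opening from 0.0 (shut) to 1.0 (fully open).
Only numpy, scipy, OpenCV 4.12 (cv2) and the standard library are available. Lean on these libraries where they do the work, as an engineer would, in place of code of your own. Each camera call takes 0.05 s, during which the arm holds its last target. There are 200 camera calls.

### The job

On the compressed-air manifold, one of the three valve handles stands crosswise to its pipe, so that branch is shut off and its trapped air must be let out: press that branch's bleed lever down about half of its travel, hold it there steadily for at least five seconds, and finish while still holding it there. Never push it down to its bottom stop. Do not press the other two bleed levers (their branches are live), and leave the valve handles and the can, jar and wrench beside the manifold as they are.

Things in the scene. Friction and masses are not known exactly. Their poses are not given: they have to be found in the camera images.
- pad_left (a point): top centre of the pad at the free end of the left branch's bleed lever (at +y of the manifold's own frame). Steel, level at rest, pad 44 (along lever) x 36 x 6 mm, top 103 mm above the bench at rest; hinge 100 mm from the pad's centre, towards the valve (manifold +x). Only bare bench is under the pad.
- bleed_left (a joint): angle of the left bleed lever (rad): 0 at rest, grows as the pad is pressed down, 0.4 at the bottom stop (pad about 40 mm lower); half travel is 0.2, pad about 20 mm lower. A spring returns it: about 4 N at the pad to start it, 8 N at half travel, 12 N at the bottom.
- pad_middle (a point): top centre of the pad at the free end of the middle branch's bleed lever (in the middle). Steel, level at rest, pad 44 (along lever) x 36 x 6 mm, top 103 mm above the bench at rest; hinge 100 mm from the pad's centre, towards the valve (manifold +x). Only bare bench is under the pad.
- bleed_middle (a joint): angle of the middle bleed lever (rad): 0 at rest, grows as the pad is pressed down, 0.4 at the bottom stop (pad about 40 mm lower); half travel is 0.2, pad about 20 mm lower. A spring returns it: about 4 N at the pad to start it, 8 N at half travel, 12 N at the bottom.
- pad_right (a point): top centre of the pad at the free end of the right branch's bleed lever (at -y of the manifold's own frame). Steel, level at rest, pad 44 (along lever) x 36 x 6 mm, top 103 mm above the bench at rest; hinge 100 mm from the pad's centre, towards the valve (manifold +x). Only bare bench is under the pad.
- bleed_right (a joint): angle of the right bleed lever (rad): 0 at rest, grows as the pad is pressed down, 0.4 at the bottom stop (pad about 40 mm lower); half travel is 0.2, pad about 20 mm lower. A spring returns it: about 4 N at the pad to start it, 8 N at half travel, 12 N at the bottom.
- manifold: air manifold fixed to the bench: plywood base 230 x 400 x 12 mm, origin at centre of underside. Header pipe along its y at x = +85 mm; three branch pipes run from it along -x (toward the robot) at y = +120 (left), 0, -120 mm (right), each with a brass valve (stem at x = +20), aluminium bleed block (x = -50, 109 mm high, holds the lever hinge) and lever pad (centre x = -150, beyond the plate).
- stem_cross (a point): top of the stem of the one valve whose handle stands crosswise to its pipe: shut. Its branch's pad centre is 170 mm away along manifold -x (other pads over 200 mm). Handle: flat steel bar with black grip, 85 mm long from the stem, 23 mm wide, top about 103 mm above the bench; any branch may carry it.
- tip_cross (a point): free end of the crosswise (shut) handle, 85 mm from its stem
- stem_inline_a (a point): top of the stem of a valve whose handle lies in line with its pipe, reaching back over the header: this valve is open. Handle: flat steel bar with black grip, 85 mm long from the stem, 23 mm wide, top about 103 mm above the bench; any branch may carry it.
- tip_inline_a (a point): free end of that in-line (open) handle, 85 mm from its stem
- stem_inline_b (a point): top of the stem of a valve whose handle lies in line with its pipe, reaching back over the header: this valve is open. Handle: flat steel bar with black grip, 85 mm long from the stem, 23 mm wide, top about 103 mm above the bench; any branch may carry it.
- tip_inline_b (a point): free end of that in-line (open) handle, 85 mm from its stem
- paint_can_mid (a point): centre of a closed paint can, 84 mm diameter, 105 mm high, standing beside the manifold; leave alone
- screw_jar_mid (a point): centre of a screw-top jar with a black lid, 66 mm diameter, 90 mm high, standing beside the manifold; leave alone
- wrench_mid (a point): middle of a steel wrench, 190 mm long, lying beside the manifold; leave alone

How it is judged:
By the outcome, as a careful person would: the job done as asked, in the order asked, and still so for the second after the job is handed in, while the arm keeps its last pose, push and grip.
It also fails if it takes over 35 s, if anything falls off the work surface, if the arm or the gripper's body presses on something with over 40 N, if the wrist force passes 120 N, or if a joint passes its speed limit or range.

## Working session

There is one attempt and no reset: what is moved stays moved. The work goes in short steps, Python scripts to look and compute and a tool call to move; the robot and the scene stay as the last step left them, time stands still between calls to the robot, and variables do not carry over. Pictures are saved under pics/ and viewed, about 8 in all and at most 12, crops included, and the job is handed in when it is done.

Besides the shell and the picture viewer there is one more tool, called after ">>>" by a JSON object that holds its "op" and its "data". move_arm: Moves the arm, as the interface text tells. Its arguments: {"type":"object","properties":{"series":{"type":"string"},"grip_force":{"type":"number"}},"required":["series"]}

```bash
mkdir -p pics; python3 - <<'E'
from rig import r, vision
import cv2
for n in("scene","side"):
    cv2.imwrite(f"pics/{n}0.png",vision.grab_frame(n)[:,:,::-1]); print(n,vision.camera_params(n))
print(r.sense())
E
```

```text
scene {'fx': 386.23063238021865, 'fy': 386.23063238021865, 'cx': 278.12314844109284, 'cy': 210.73302778128746, 'k1': -0.03410510323748936, 'position': array([1138.84592698,  218.45996055,  640.71604658]), 'rotation': array([ 0.78699032, -0.01961052,  1.99074041])}
side {'fx': 429.6875595400496, 'fy': 429.6875595400496, 'cx': 279.3017019546885, 'cy': 213.26382852779085, 'k1': -0.1152757042340926, 'position': array([300.74796466, 693.96577373, 773.97746534]), 'rotation': array([ 0.84089682, -0.02000772, -2.63691394])}
{'clock': 0.1, 'qpos': array([-2.38565315e-03,  3.53554618e-01,  1.63406288e+00, -1.79195306e-05,
        1.15518187e+00, -2.38968378e-03]), 'qvel': array([-0.00089835, -0.00204037, -0.00104797, -0.0004382 ,  0.00195412,
        0.0008042 ]), 'joint_efforts': array([ 4.27485766e-04, -6.06356549e+01, -3.42817569e+01, -7.40920814e-05,
        3.91241178e-03, -4.99377973e-05]), 'eef_pos': array([6.24578432e+02, 4.35569751e-03, 2.30650571e+02]), 'tcp_rot': array([-3.14038590e+00,  1.35015626e-05,  1.57080761e+00]), 'contact_force': array([-0.06543259,  0.16269881,  0.37506091]), 'wrist_torque': array([ 0.02049869,  0.0348044 , -0.03182927]), 'opening': 1.0017105128474835}
```

View pics/scene0.png

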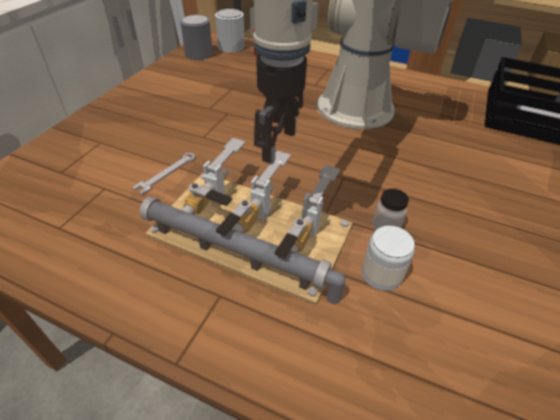

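View pics/side0.png

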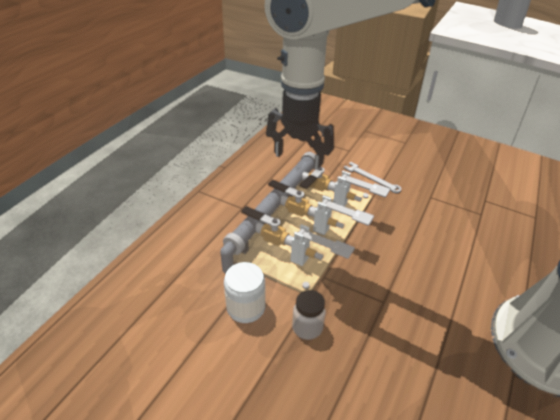

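The scene view shows the crosswise handle on the branch nearest the wrench (about 212,196). The other two handles reach over the header. I'll zoom in to confirm and get the pad pixels.

```bash
python3 - <<'E'
import cv2, numpy as np
a=cv2.imread("pics/scene0.png")[130:280,140:360]; b=cv2.imread("pics/side0.png")[140:290,220:420]
a=cv2.resize(a,None,fx=3.6,fy=3.6,interpolation=2);b=cv2.resize(b,None,fx=4,fy=4,interpolation=2)
cv2.imwrite("pics/a.png",a);cv2.imwrite("pics/b.png",b)
E
```

```text
(no output)
```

View pics/a.png

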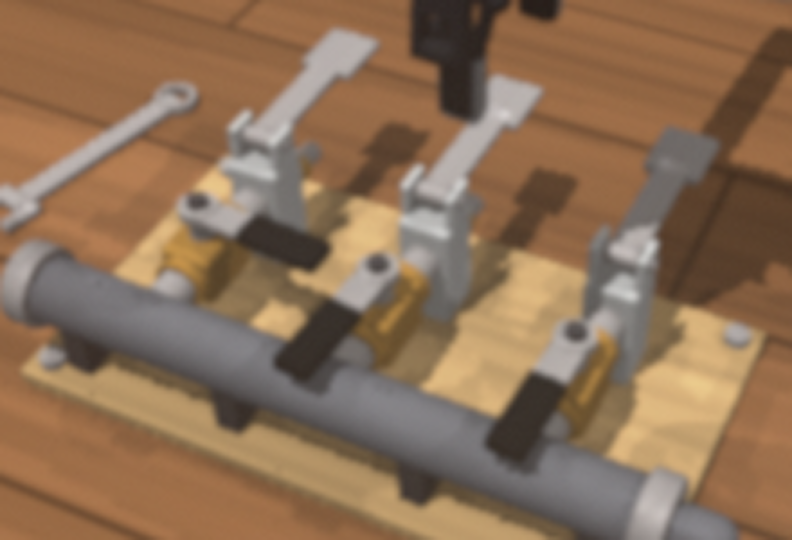

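View pics/b.png

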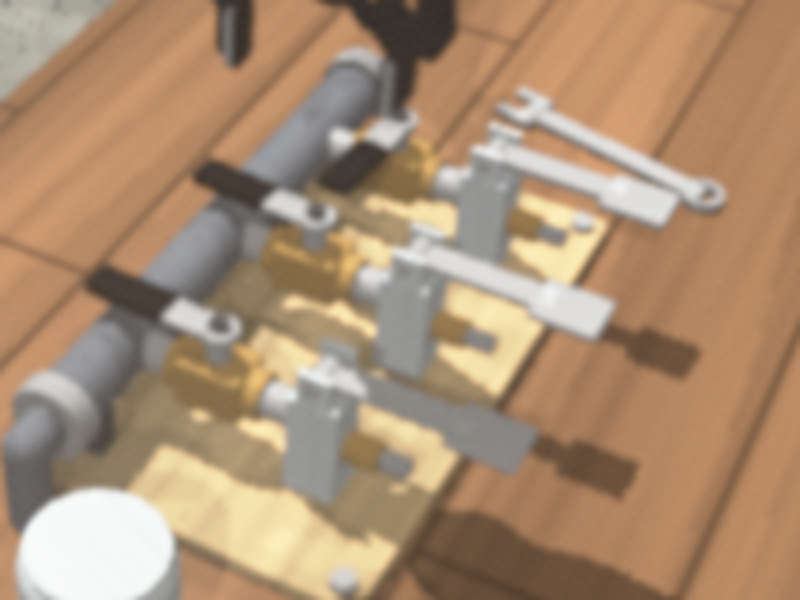

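```bash
cat > h.py <<'E'
import numpy as np
from scipy.spatial.transform import Rotation as R
from scipy.optimize import least_squares
def proj(p,c):
    q=R.from_euler('xyz',c['rotation']).inv().apply(np.asarray(p)-c['position'])
    x,y=q[...,0]/-q[...,2],-q[...,1]/-q[...,2]; k=1+c['k1']*(x*x+y*y)
    return np.stack([c['fx']*k*x+c['cx'],c['fy']*k*y+c['cy']],-1)
def tri(uvs,cs):
    s=least_squares(lambda p:np.concatenate([proj(p,c)-u for u,c in zip(uvs,cs)]),[600,0,80])
    return s.x,np.sqrt(2*s.cost)
E
python3 - <<'E'
from h import *
from rig import r, vision
cs=[vision.camera_params(n) for n in("scene","side")]
A=dict(pr=(342,52),pm=(507,102),pl=(681,154),sr=(199,201),sm=(379,263),sl=(576,331))
B=dict(pr=(639,201),pm=(573,309),pl=(490,439),sr=(400,118),sm=(320,212),sl=(222,325))
for k in A:
    a=np.array([140,130])+(np.array(A[k])+.5)/3.6-.5; b=np.array([220,140])+(np.array(B[k])+.5)/4-.5
    p,e=tri([a,b],cs); print(k,p.round(1),round(e,2))
E
```

```text
pr [ 476.6 -179.6   99.3] 0.19
pm [477.3 -59.9  98.8] 0.59
pl [479.4  59.3  97.7] 0.34
sr [ 645.6 -182.3  100.2] 0.41
sm [646.5 -63.5 100.3] 0.4
sl [648.7  56.6 100.4] 0.18
```

The right branch is the shut one. The measurements fit the text: pads are 120 mm apart, stem to pad is 169 mm, and heights are about 99–100 mm against 103. I'll shut the fingers and move above the right pad.

>>> {"op": "move_arm", "data": {"series": "1 -0.5 -0.4 0 0 0 0;1 -0.5 -0.4 0 0 0 0;1 -0.5 -0.4 0 0 0 0;1 -0.5 -0.4 0 0 0 0;1 -0.5 -0.4 0 0 0 0;1 -0.5 -0.4 0 0 0 0;1 -0.5 -0.4 0 0 0 0;1 -0.5 -0.4 0 0 0 0;1 -0.5 -0.4 0 0 0 0;1 0 0 0 0 0 0", "grip_force": 40}}

```text
clock: 1.35
eef_pos: [463.5, -193.5, 230.0]
tcp_rot: [-3.136, 0.001, 1.565]
contact_force: [0.7, 0.0, -0.3]
opening: -0.0
```

>>> {"op": "move_arm", "data": {"series": "1 0.34 0.32 0 0 0 0;1 0 0 0.5 0 0 0;1 0 0 0.5 0 0 0;1 0 0 0.5 0 0 0;1 0 0 0.5 0 0 0;1 0 0 0.4 0 0 0;1 0 0 0 0 0 0"}}

```text
clock: 2.22
eef_pos: [482.2, -173.4, 131.8]
tcp_rot: [-3.141, 0.0, 1.567]
contact_force: [-0.2, 0.5, -0.4]
opening: 0.003
```

```bash
python3 - <<'E'
from h import *
from rig import r, vision
import cv2
p=r.sense()['eef_pos'];print(p)
O=[]
for n,(x,y) in(("scene",(160,90)),("side",(300,110))):
    f=vision.grab_frame(n)[:,:,::-1][y:y+130,x:x+130]
    O.append(cv2.resize(f,None,fx=3,fy=3,interpolation=2))
    print(n,proj(p,vision.camera_params(n)))
cv2.imwrite("pics/c.png",np.hstack(O))
E
```

```text
[ 482.24406641 -173.3685315   131.75558446]
scene [235.06260353 134.58719979]
side [378.71289771 180.20120381]
```

View pics/c.png

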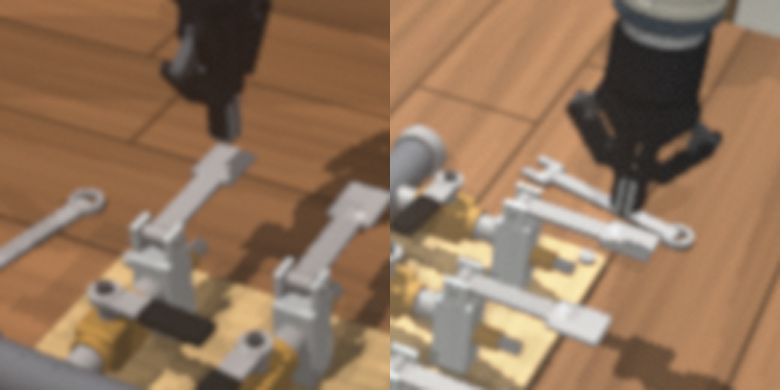

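The shut fingertip is straight above the right pad, at crop positions (225,138) and (625,205). I'll correct by about 6 mm and come down to find contact.

>>> {"op": "move_arm", "data": {"series": "1 -0.16 -0.14 0 0 0 0;1 0 0 0.3 0 0 0;1 0 0 0.2 0 0 0;1 0 0 0.1 0 0 0;1 0 0 0 0 0 0"}}

```text
clock: 2.95
eef_pos: [477.8, -181.5, 108.9]
tcp_rot: [3.138, 0.002, 1.566]
contact_force: [-0.0, -0.7, -0.2]
opening: -0.003
```

>>> {"op": "move_arm", "data": {"series": "1 0 0 0.08 0 0 0;1 0 0 0.05 0 0 0;1 0 0 0 0 0 0"}}

```text
clock: 3.32
eef_pos: [478.1, -181.5, 103.5]
tcp_rot: [3.137, 0.002, 1.566]
contact_force: [-0.2, 0.3, 0.4]
opening: -0.001
```

>>> {"op": "move_arm", "data": {"series": "1 0 0 0.05 0 0 0;1 0 0 0.05 0 0 0;1 0 0 0 0 0 0"}}

```text
clock: 3.7
eef_pos: [478.3, -181.5, 100.0]
tcp_rot: [3.137, 0.002, 1.566]
contact_force: [-0.8, -0.2, 4.5]
opening: -0.002
```

>>> {"op": "move_arm", "data": {"series": "1 0 0 0.05 0 0 0;1 0 0 0.05 0 0 0;1 0 0 0 0 0 0"}}

```text
clock: 4.08
eef_pos: [478.3, -181.5, 96.2]
tcp_rot: [3.137, 0.002, 1.566]
contact_force: [-1.5, -0.1, 5.3]
opening: 0.001
```

Contact is at about z 103 and the force follows the spring. I'll press on to about z 84.

>>> {"op": "move_arm", "data": {"series": "1 0 0 0.07 0 0 0;1 0 0 0.07 0 0 0;1 0 0 0.07 0 0 0;1 0 0 0.04 0 0 0;1 0 0 0 0 0 0;1 0 0 0 0 0 0"}}

```text
clock: 4.82
eef_pos: [479.2, -181.6, 87.3]
tcp_rot: [3.135, 0.002, 1.566]
contact_force: [-2.0, 0.1, 7.1]
opening: -0.001
```

```bash
python3 - <<'E'
from h import *
from rig import r, vision
import cv2
s=r.sense();print(s['eef_pos'],s['contact_force'])
O=[]
for n,(x,y) in(("scene",(160,90)),("side",(310,130))):
    f=vision.grab_frame(n)[:,:,::-1][y:y+100,x:x+100]
    O.append(cv2.resize(f,None,fx=4,fy=4,interpolation=2))
cv2.imwrite("pics/d.png",np.hstack(O))
E
```

```text
[ 479.16127799 -181.55750441   87.34808092] [-1.98259545  0.08873809  7.05637333]
```

View pics/d.png

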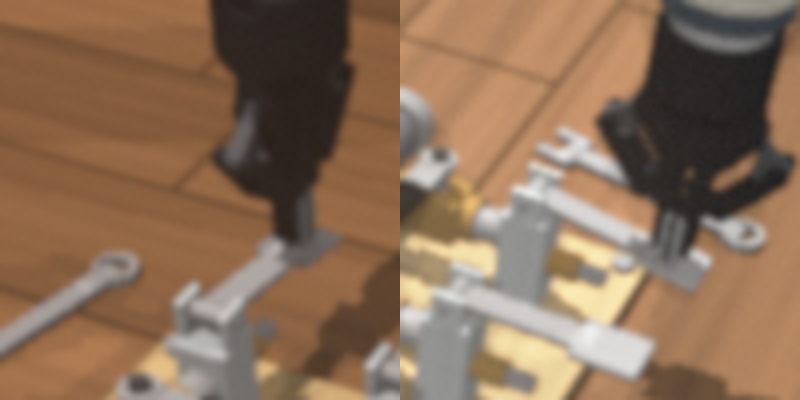

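The right lever is pressed partway with the fingertip on the inner part of the pad; the neighbouring lever is still level. Geometry gives about 0.17 rad, so I'll go about 3 mm further and then hold.

>>> {"op": "move_arm", "data": {"series": "1 0 0 0.05 0 0 0;1 0 0 0.04 0 0 0;1 0 0 0 0 0 0;1 0 0 0 0 0 0"}}

```text
clock: 5.42
eef_pos: [479.5, -181.6, 84.9]
tcp_rot: [3.134, 0.003, 1.566]
contact_force: [-2.9, 0.8, 8.1]
opening: 0.002
```

>>> {"op": "move_arm", "data": {"series": "1 0 0 0.02 0 0 0;1 0 0 0 0 0 0;1 0 0 0 0 0 0;1 0 0 0 0 0 0;1 0 0 0 0 0 0;1 0 0 0 0 0 0;1 0 0 0 0 0 0;1 0 0 0 0 0 0;1 0 0 0 0 0 0;1 0 0 0 0 0 0"}}

```text
clock: 6.68
eef_pos: [479.3, -181.6, 86.6]
tcp_rot: [3.134, 0.003, 1.566]
contact_force: [-2.5, 2.2, 6.7]
opening: -0.003
```

Rows of zero drift upward because each one re-targets the measured pose. I'll set the depth once, then hold a fixed target through camera calls.

>>> {"op": "move_arm", "data": {"series": "1 0 0 0.05 0 0 0;1 0 0 0.03 0 0 0"}}

```text
clock: 6.92
eef_pos: [479.7, -181.6, 84.1]
tcp_rot: [3.133, 0.003, 1.566]
contact_force: [-3.4, 1.5, 7.8]
opening: -0.0
```

```bash
python3 - <<'E'
from rig import r, vision
for i in range(9):
    if i: vision.grab_frame("side")
    s=r.sense();print(s['clock'],s['eef_pos'].round(2),s['contact_force'].round(1))
E
```

```text
6.925 [ 479.67 -181.61   84.11] [-3.4  1.5  7.8]
6.975 [ 479.62 -181.58   84.02] [-2.1  0.5  8. ]
7.025 [ 479.67 -181.59   84.07] [-2.2  1.7  7.8]
7.075 [ 479.64 -181.6    84.1 ] [-2.2  0.7  8.3]
7.125 [ 479.61 -181.58   84.1 ] [-1.4  1.4  7.9]
7.175 [ 479.62 -181.59   84.13] [-3.1  1.6  7.5]
7.225 [ 479.64 -181.61   84.12] [-3.2 -0.3  7.7]
7.275 [ 479.66 -181.6    84.14] [-2.1  1.   8.5]
7.325 [ 479.65 -181.59   84.14] [-2.2  1.1  7.9]
```

The arm is steady at z 84.1 with about 8 N. I'll hold this target for about 6.5 s and check it.

```bash
python3 - <<'E'
from h import *
from rig import r, vision
import cv2
for i in range(130):
    f=vision.grab_frame("side" if i%2 else "scene")
    if i==128:g=f
    if i%26==0: s=r.sense();print(s['clock'],s['eef_pos'].round(2),s['contact_force'].round(1))
s=r.sense();print(s['clock'],s['eef_pos'].round(2),s['contact_force'].round(1))
O=[cv2.resize(g[90:240,140:360,::-1],None,fx=1.8,fy=1.8),cv2.resize(f[130:265,220:420,::-1],None,fx=2,fy=2)]
cv2.imwrite("pics/e.png",np.hstack(O))
E
```

```text
7.375 [ 479.63 -181.58   84.15] [-3.3  0.9  7.9]
8.675 [ 479.65 -181.61   84.15] [-2.1  2.   8. ]
9.975 [ 479.64 -181.59   84.15] [-2.5  0.6  8.3]
11.275 [ 479.64 -181.6    84.15] [-2.7  1.3  7.4]
12.575 [ 479.64 -181.6    84.13] [-1.8  0.8  8.6]
13.825 [ 479.63 -181.57   84.14] [-2.7  0.5  7.6]
```

View pics/e.png

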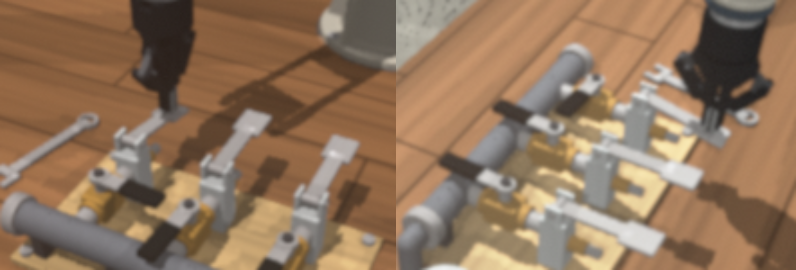

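The right lever is held about halfway down; the other two are level and nothing else has moved. Handing in.

```bash
python3 -c "
from rig import r
print(r.sign_off())"
```

```text
the job is handed in; nothing more can be done
None
```

I pressed the right branch's bleed lever to about half travel, held it there for 6.9 s (clock 6.9 to 13.8 s), and handed the job in while still holding it. The right branch is the one whose valve handle stands crosswise.

- **Hold:** the fingertip stayed at z = 84.1 mm, about 19 mm below first contact. That is roughly 0.19–0.21 rad, and the upward force of about 8 N matches the half-travel spring. The bottom stop was never approached.
- **Surroundings:** in the last pictures the other two levers are level, and the three handles and the wrench look undisturbed. The can and jar were outside those crops, but the arm never went near them.
- **Disagreements:**
  - Camera heights for the pads read 97.7–99.3 mm against the stated 103 mm; contact was felt at about 103 mm.
  - An earlier hold using zero-shift rows crept up about 2 mm. I pressed back down and held a fixed target for the counted hold.

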